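# Hook the display arm into the slotted upright and press it home

## Robot

A 6-joint arm with a two-finger parallel gripper is mounted at the origin on the work surface. World frame = base frame: x ahead of the robot, y to its left, z up, the work surface at z = 0. Lengths are in m, angles in rad, forces in N, time in s.
With the tool pointing down it reaches from about 0.25 to 0.775 m from the base axis. Payload 4 kg.
Tool frame: the origin (TCP) lies midway between the tips of the shut fingers; the grasp point (between the pads) lies 19 mm behind it; z points along the fingers, x is the direction in which the jaws open and shut, and the axes are right-handed (so a half turn about z gives the same grasp; the last joint's range is limited). The gripper opens to 94 mm and grips with 3 to 60 N. Pads are 16 mm wide; open, the fingers measure 119 mm over their backs; the gripper's body (75 mm by 177 mm) begins 78 mm behind the grasp point.
Start: joints at [1.005, 0.087, 1.371, -0, 1.684, -0.103], TCP at [0.246, 0.492, 0.206] pointing down, gripper open.
Joint ranges: [-3.1, 3.1], [-0.76, 2.03], [0.27, 2.55], [-1.08, 4.22], [0.17, 2.65], [-2.57, 2.57]. Speed limits (rad/s): [2.79, 2.79, 3.14, 3.14, 3.14, 3.14].

## Interface

Orientations are given as [roll, pitch, yaw] about the fixed x, y, z axes, in that order (R = Rz(yaw) Ry(pitch) Rx(roll)).
In Python, from bench import robot gives the robot as it stands.
- The arm moves only by the shell command python3 -m handwheel 'ROWS'. ROWS is a JSON object of lists of equal length, an entry for each row: "delta_pos": the shift along the tool's x, y, z in mm, a list of three; "rotation": the turn, a rotation vector about the tool's x, y, z in rad, a list of three; "claw": the closure, from -1 (fully open) to 1 (shut). In form: {"delta_pos": [[tx, ty, tz], ...], "rotation": [[wx, wy, wz], ...], "claw": [claw, ...]}. A call has exactly 8 rows; each row shifts and turns the commanded pose from where the row before left it, along the tool's axes as they then stand; what a row does not reach is not made up. A row lasts 1/8 s, in which the tool goes at most 62.5 mm and 10.7 degrees, less where a joint would pass 70% of its speed; a pose out of reach is approached as far as the arm can. A call with a gripper value outside its range is refused whole. The fingers move at their own pace and stop on an object; the grip force is fixed at half the most. Time passes only in rows, so rows that do not move let the fingers close, or fill a call up. It gives the time, the measured TCP pose, the force and the opening at its end, in the units of the state.
- robot.get_obs(): the state, without advancing time (a new reading comes with each control period).
- robot.snapshot(name): name is "scene" or "top" or "wrist"; returns a dict with "color" (384x512x3 uint8, red, green, blue), "intrinsics" (3x3 intrinsics, pixels), "k1" (the pictures are not rectified: a ray, as slopes to the right and down, at radius r is drawn at 1 + k1 r^2 times it, then the intrinsics apply), "eye" and "rotation" of the camera in the world. Camera axes: x right, y down, z forward; pixel columns grow to the right and rows downward; lengths in m; the calibration is good to about 2 mm. A picture is of the moment at which its call begins. There is no depth.
- robot.close_job(): hands the job in, once; it reports no verdict.
The state is a dict: "time": time; "joint_positions": joint angles; "qvel": joint speeds; "joint_torque": joint torques, N m; "tool_pos": TCP position; "ee_rot": TCP orientation; "wrist_force": force on the tool from outside, world axes, zero at the start; "wrist_torque": the same for the moment, N m; "width": finger opening in m.
Only numpy, scipy, OpenCV 4.12 (cv2) and the standard library are available. Lean on these libraries where they do the work, as an engineer would, in place of code of your own. Each camera call takes 0.05 s, during which the arm holds its last target.

## Task

On the beauty-video table, hang the loose rust-red display arm on the slotted upright under the light bar: put both its claws through the two slots, level, and lower it so that they hook behind the face, then press it down fully home so that it tips the rocker below it and the yellow tab rises. Let go, and leave the lipstick, nail polish and brush cup where they stand.

Things in the scene. Friction and masses are not known exactly. Their poses are not given: they have to be found in the camera images.
- upright: Fixed slotted aluminium post 44 mm wide (y), 40 deep (x), 386 tall, on a foot plate 130 x 120 x 10 mm. Origin on the table under the post's middle, z up. The slotted face looks along its own -x, roughly to the robot (up to 0.3 rad off), at x = -20 mm; it is 5 mm thick with a hollow of 31 mm behind. It stands left or right; the loose arm stands on the other side.
- slot_low (a point): Middle of the lower edge of the lower slot, on the face (x = -20, z = 86 mm in the post's frame). Each slot is 12 mm wide (y) and 30 mm high, upwards from this edge.
- slot_high (a point): Middle of the lower edge of the upper slot, 44 mm above slot_low; same size.
- home (a point): Point on the face 70 mm above the table, 16 mm below slot_low, where the arm's origin lies when fully home. The claws pass through the slots with the arm level and its origin 12 to 20 mm (best 16) above this point; the teeth are hooked behind the face below 12 mm; the arm meets the rocker at about 8 mm.
- light_bar (a point): Middle of the front lower edge of a black light bar, 36 mm wide, jutting 60 mm out of the face, underside 345 mm above the table. It covers the place of the arm, so a vertical gripper does not fit: lean the tool back 22 to 45 degrees (28 or more to press the pad), fingers pointing down and towards the face.
- bracket: Loose rust-red display arm, about 0.24 kg, standing level on the table, nose towards the robot (yaw up to 0.5 rad). Origin: bottom middle of its flat back face; x runs from nose to back, z up. Back plate 34 mm wide, 80 high. Flat tray 40 mm wide, 6 thick, ends in a dish of radius 32 mm about x = -97 mm (nose at -129). Hung free it droops by up to 3 degrees.
- bracket_rib (a point): Good grip on the arm's upright rib (x = -50, z = 50 mm in the arm's frame). The rib is 10 mm thick (y), spans x = -80 to -4 mm and z = 4 to 64 mm; fingers close along the arm's y and may be pitched at will.
- bracket_pad (a point): Top of the back plate, the place to press (x = -10, z = 80 mm in the arm's frame): a flat pad 34 mm wide (y), 16 mm deep (x = -16 to 0).
- claw_low (a point): Tip of the tooth of the lower claw (x = 10.5, z = 4 mm in the arm's frame). Steel, 6 mm thick (y): a tongue 10 mm high runs back from x = 0 to 13.5 mm with its underside at z = 16 mm; from its end the tooth (x = 7.5 to 13.5 mm) hangs 12 mm down.
- claw_high (a point): Tip of the tooth of the upper claw, the same shape, 44 mm above claw_low.
- rocker (a joint): Seesaw on the face below the arm's place, hinged 32 mm to the +y side, 66 mm up, axis along the post's x. At the start about 0 rad: inner end (under the arm) up, yellow outer tab (out to y = 86 mm) down. With the arm home about 0.3 rad, the tab some 13 mm higher; stop 0.38. Stiff: about 7 N at the inner end, more than the arm's weight; stays where it is left.
- lipstick: Bystander: black lipstick case 22 x 22 mm with red tip, 72 mm tall. Origin under its middle.
- polish: Bystander: round red nail-polish bottle, 32 mm across, 70 mm tall with white cap. Origin under its middle.
- brush_cup: Bystander: glass cup 66 mm across, 90 mm tall, with brushes up to 180 mm. Origin under its middle.
There are look-alikes about, which are no part of the job. Several things look just like the bracket: the one meant starts farthest from the robot's base.

How it is judged:
By the outcome, as a careful person would: the job done as asked, in the order asked, and still so for the second after the job is handed in, with the robot touching nothing.
It also fails if it takes over 64 s, if anything falls off the work surface, if the arm or the gripper's body presses on something with over 40 N, if the wrist force passes 120 N, or if a joint passes its speed limit or range.

## Working session

There is one attempt and no reset: what is moved stays moved. The work goes in short steps, Python scripts to look and compute and a shell command to move; the robot and the scene stay as the last step left them, time stands still between calls to the robot, and variables do not carry over. Pictures are saved under pics/ and viewed, and the job is handed in when it is done.

```bash
ls; mkdir -p pics
python3 - <<'E'
from bench import robot
import cv2,json
o=robot.get_obs();print(o)
for n in ["scene","top","wrist"]:
    s=robot.snapshot(n);cv2.imwrite(f"pics/{n}0.png",s["color"][:,:,::-1])
    print(n,s["intrinsics"],s["k1"],s["eye"],s["rotation"])
E
```

```text
pics
{'time': 0.0, 'joint_positions': array([ 1.00491888e+00,  8.79493434e-02,  1.37220515e+00, -6.90026863e-06,
        1.68357893e+00, -1.03113748e-01]), 'qvel': array([-0.00083044, -0.00117231,  0.0003794 ,  0.00146697, -0.00097257,
        0.00124247]), 'joint_torque': array([-6.85026152e-04, -3.40173411e+01, -3.02433479e+01,  7.15673435e-02,
        3.28536972e-02, -1.75770992e-04]), 'tool_pos': array([0.24526168, 0.49169863, 0.20433217]), 'ee_rot': array([-3.14137912e+00,  2.13010709e-03,  1.10803209e+00]), 'wrist_force': array([-0.73484023,  0.61868902, -0.10838997]), 'wrist_torque': array([-0.01313513,  0.01178428,  0.06980729]), 'width': 0.09374732044962956}
scene [[427.78713805   0.         253.05571099]
 [  0.         427.78713805 193.12318605]
 [  0.           0.           1.        ]] -0.030597145315463845 [ 1.28516989 -0.08890801  1.04185472] [-2.38617417 -0.00762239  1.55474928]
top [[488.70253673   0.         249.9330444 ]
 [  0.         488.70253673 195.8041552 ]
 [  0.           0.           1.        ]] 0.038475549731290484 [ 0.32107327 -0.07599502  1.57278071] [-2.9908448   0.01032085 -1.55945001]
wrist [[269.42678257   0.         255.74966759]
 [  0.         269.42678257 191.46602059]
 [  0.           0.           1.        ]] -0.035954909141874616 [0.17972133 0.52390844 0.38347155] [2.88771241e+00 1.48193111e-03 1.10764322e+00]
```

View pics/scene0.png

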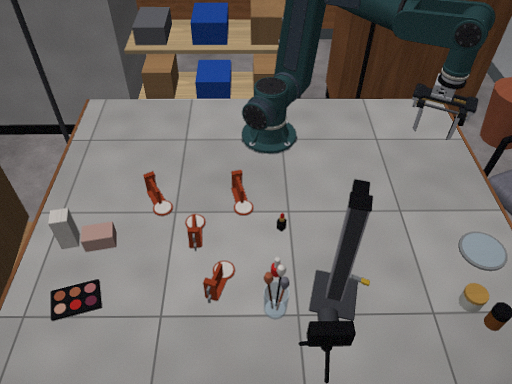

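View pics/top0.png

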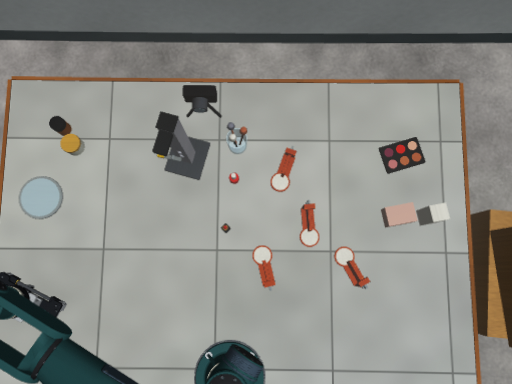

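View pics/wrist0.png

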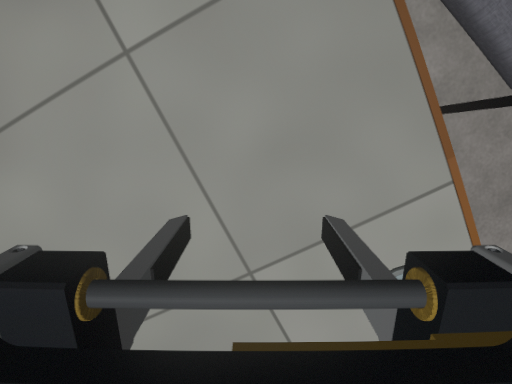

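The top view (up = +x, left = +y) shows the target bracket farthest away, with its dish at about (280,182) and back at (291,150). The post foot is at (187,157), the lipstick at (226,228), the polish at (234,178) and the cup at (237,140).

```bash
cat > h.py <<'E'
import numpy as np,cv2
from scipy.spatial.transform import Rotation as Ro
from bench import robot
class Cam:
    def __init__(s,name):
        d=robot.snapshot(name);s.img=d["color"][:,:,::-1].copy();s.K=np.array(d["intrinsics"]);s.k1=d["k1"];s.eye=np.array(d["eye"]);s.R=Ro.from_euler('xyz',d["rotation"]).as_matrix()
        s.dist=np.array([s.k1,0,0,0,0.])
    def rays(s,px):
        p=cv2.undistortPoints(np.array(px,float).reshape(-1,1,2),s.K,s.dist).reshape(-1,2)
        r=np.c_[p,np.ones(len(p))]@s.R.T
        return r/np.linalg.norm(r,axis=1)[:,None]
    def plane(s,px,z):
        r=s.rays(px);return s.eye+r*((z-s.eye[2])/r[:,2])[:,None]
    def proj(s,P):
        P=np.array(P,float).reshape(-1,3);rv=cv2.Rodrigues(s.R.T)[0]
        return cv2.projectPoints(P,rv,-s.R.T@s.eye,s.K,s.dist)[0].reshape(-1,2)
def tri(c1,p1,c2,p2):
    a=c1.rays([p1])[0];b=c2.rays([p2])[0]
    A=np.c_[a,-b];t=np.linalg.lstsq(A,c2.eye-c1.eye,rcond=None)[0]
    P=c1.eye+t[0]*a;Q=c2.eye+t[1]*b
    return (P+Q)/2,np.linalg.norm(P-Q)
def tcp():
    o=robot.get_obs();return np.array(o["tool_pos"]),Ro.from_euler('xyz',o["ee_rot"])
def crop(img,x0,y0,x1,y1,f,name):
    cv2.imwrite("pics/"+name,cv2.resize(img[y0:y1,x0:x1],None,fx=f,fy=f,interpolation=cv2.INTER_CUBIC))
E
python3 - <<'E'
from h import *
t=Cam("top");s=Cam("scene")
print(t.plane([[230,375],[280,182],[108,140]],0),s.plane([[270,140]],0))
crop(t.img,145,70,310,200,4.8,"topc.png")
crop(s.img,190,165,390,384,2.7,"scenec.png")
E
```

```text
[[ 0.00282721 -0.00217473  0.        ]
 [ 0.60636123 -0.15475547  0.        ]
 [ 0.74204496  0.41494243  0.        ]] [[0.02805224 0.00348354 0.        ]]
```

View pics/topc.png

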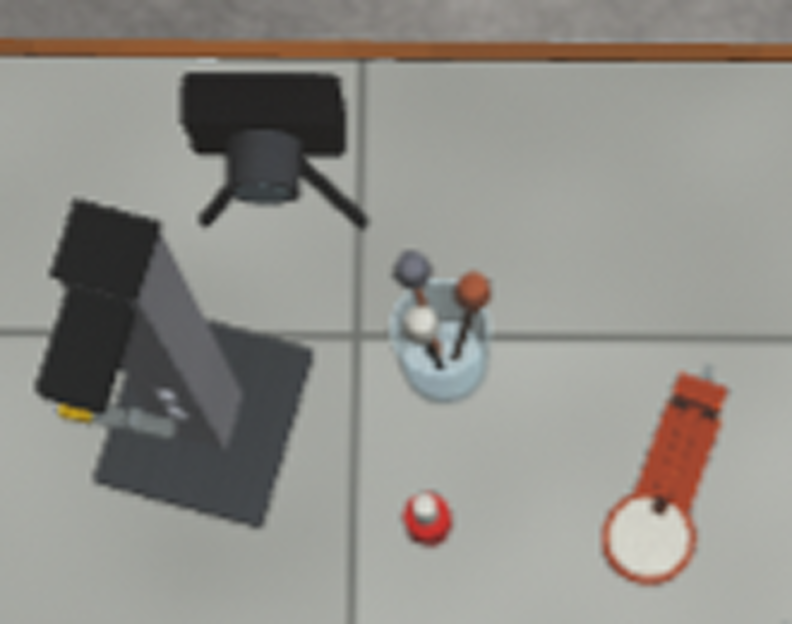

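View pics/scenec.png

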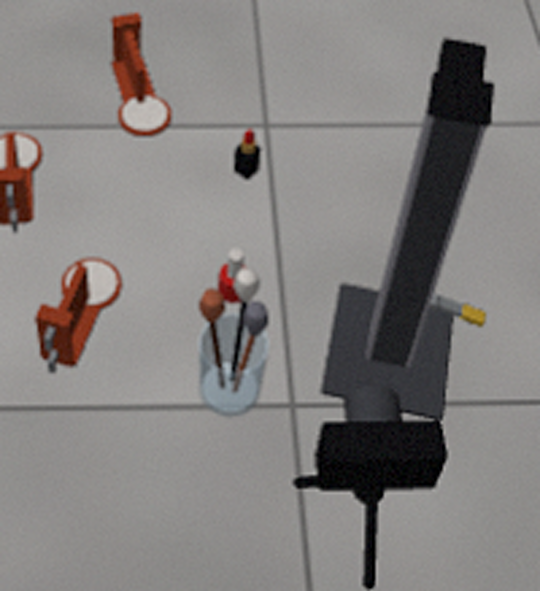

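Run:
```python
from h import *
t=Cam("top");s=Cam("scene")
T=lambda p:np.array(p,float)/4.8+[145,70]
S=lambda p:np.array(p,float)/2.7+[190,165]
f=t.plane(T([[313,350],[262,527],[93,482]]),.01);print("foot",f.round(4))
print(np.linalg.norm(f[0]-f[1]),np.linalg.norm(f[1]-f[2]))
print("foot scene",s.plane(S([[341,284],[455,308],[441,418],[322,393]]),.01).round(4))
# post top corners z .386, bar
print("posttop",t.plane(T([[75,200],[160,222],[133,302],[50,276]]),.386).round(4))
print("bar front low?",t.plane(T([[36,390],[103,416]]),.345).round(4))
# tab
print("tab",tri(t,T([75,412]),s,S([475,315])))
# dish
for c,n in((t,'t'),(s,'s')):
    hsv=cv2.cvtColor(c.img,cv2.COLOR_BGR2HSV)
    m=cv2.inRange(hsv,(0,0,150),(40,60,255))
    cs,_=cv2.findContours(m,cv2.RETR_LIST,cv2.CHAIN_APPROX_NONE)
    for k in cs:
        if len(k)>25:
            e=cv2.fitEllipse(k)
            if 15<e[1][1]<40: print(n,e[0],e[1],c.plane([e[0]],.007).round(4))
print("back top",t.plane(T([[681,374],[729,385]]),.08).round(4), s.plane(S([[41,308],[71,322]]),.08).round(4))
```

```text
foot [[0.7329 0.0755 0.01  ]
 [0.6094 0.1072 0.01  ]
 [0.6393 0.2229 0.01  ]]
0.12759136299018617 0.11949390756618972
foot scene [[0.6159 0.1094 0.01  ]
 [0.6467 0.2245 0.01  ]
 [0.7692 0.1885 0.01  ]
 [0.741  0.0762 0.01  ]]
posttop [[0.7135 0.1659 0.386 ]
 [0.702  0.1209 0.386 ]
 [0.6587 0.1336 0.386 ]
 [0.6722 0.1774 0.386 ]]
bar front low? [[0.6211 0.1913 0.345 ]
 [0.6072 0.1548 0.345 ]]
tab (array([0.67899535, 0.23023228, 0.04865476]), np.float64(0.0020107857895795096))
t (83.92891693115234, 339.500244140625) (11.214085578918457, 23.961164474487305) [[0.1046 0.4508 0.007 ]]
t (140.86691284179688, 333.2873840332031) (16.15484619140625, 33.126983642578125) [[0.1243 0.2761 0.007 ]]
t (17.578651428222656, 332.9064636230469) (23.13344383239746, 33.253761291503906) [[0.1233 0.6558 0.007 ]]
t (197.98353576660156, 290.454345703125) (14.577037811279297, 24.355960845947266) [[0.256  0.1029 0.007 ]]
t (34.051673889160156, 276.2177429199219) (10.286581039428711, 15.172371864318848) [[0.2959 0.62   0.007 ]]
t (163.4976348876953, 274.98394775390625) (11.086384773254395, 19.554534912109375) [[
[... 6791 characters left out ...]
14824295043945) [[-0.0308  0.1311  0.007 ]]
s (161.0502471923828, 128.88665771484375) (18.99253273010254, 39.8725700378418) [[-0.0338 -0.416   0.007 ]]
s (343.7754211425781, 128.7282257080078) (18.596435546875, 39.291908264160156) [[-0.0303  0.2932  0.007 ]]
s (435.0994873046875, 103.56600189208984) (1.7670421600341797, 15.833337783813477) [[-0.1989  0.7073  0.007 ]]
s (220.42596435546875, 101.799560546875) (6.901033878326416, 19.617464065551758) [[-0.2126 -0.1929  0.007 ]]
s (289.337890625, 116.8017578125) (12.966760635375977, 37.472835540771484) [[-0.1077  0.0866  0.007 ]]
back top [[ 0.7005 -0.172   0.08  ]
 [ 0.6934 -0.2033  0.08  ]] [[ 0.6852 -0.1963  0.08  ]
 [ 0.7009 -0.1668  0.08  ]]
```

```bash
cat >> h.py <<'E'
def goalR(psi,a):
    f=np.array([np.cos(psi),np.sin(psi),0]);k=np.array([0,0,1.]);x=np.array([-np.sin(psi),np.cos(psi),0])
    z=np.sin(a)*f-np.cos(a)*k;return Ro.from_matrix(np.c_[x,np.cross(z,x),z])
def to(pos,R):
    """rotate first then shift (in new frame); prints both"""
    p,R0=tcp();d=np.array(pos)-p
    print("shift in old frame mm",(R0.inv().apply(d)*1e3).round(1),"| new frame",(R.inv().apply(d)*1e3).round(1),"| rotvec",(R0.inv()*R).as_rotvec().round(3))
E
python3 - <<'E'
from h import *
psi=-.26;a=np.radians(32)
face=np.array([.668,.154,0]);f=np.array([np.cos(psi),np.sin(psi),0])
g=face-.07*f+[0,0,.16];print(g)
to([.45,.2,.28],goalR(psi,a));to(g,goalR(psi,a))
E
```

```text
[0.6003527  0.17199564 0.16      ]
shift in old frame mm [-170.1  313.4  -74.7] | new frame [-229.7  270.9   81.1] | rotvec [-0.557  0.057 -0.197]
shift in old frame mm [-127.9  460.4   45.3] | new frame [-218.1  336.6  263.7] | rotvec [-0.557  0.057 -0.197]
```

```bash
python3 -m handwheel '{"delta_pos":[[-28,52,-12.5],[-28,52,-12.5],[-28,52,-12.5],[-28,52,-12.5],[-28,52,-12.5],[-28,52,-12.5],[0,0,0],[0,0,0]],"rotation":[[0,0,0],[0,0,0],[0,0,0],[0,0,0],[0,0,0],[0,0,0],[-0.139,0.014,-0.049],[-0.139,0.014,-0.049]],"claw":[-1,-1,-1,-1,-1,-1,-1,-1]}'
python3 - <<'E'
from h import *
psi=-.26;a=np.radians(32)
to([.6,.172,.16],goalR(psi,a))
E
```

```text
time: 1.35
tool_pos: [0.4515, 0.2006, 0.2809]
ee_rot: [2.858, -0.015, 1.205]
wrist_force: [0.0, 0.4, -0.8]
width: 0.0942
shift in old frame mm [ 24.6 109.1 158.1] | new frame [ 10.5  63.9 182.5] | rotvec [-0.274  0.03  -0.103]
```

```bash
python3 -m handwheel '{"delta_pos":[[0,0,0],[0,0,0],[2.6,16,46],[2.6,16,46],[2.6,16,46],[2.6,16,46],[0,0,0],[0,0,0]],"rotation":[[-0.137,0.015,-0.051],[-0.137,0.015,-0.051],[0,0,0],[0,0,0],[0,0,0],[0,0,0],[0,0,0],[0,0,0]],"claw":[-1,-1,-1,-1,-1,-1,-1,-1]}'
python3 - <<'E'
from h import *
w=Cam("wrist");crop(w.img,0,0,512,384,1.5,"w1.png");np.save("w1.npy",w.img)
import pickle;pickle.dump(w,open("w1.pkl","wb"));print(tcp()[0],robot.get_obs()["ee_rot"],w.eye)
E
```

```text
time: 2.35
tool_pos: [0.5985, 0.1743, 0.1583]
ee_rot: [2.587, -0.001, 1.314]
wrist_force: [0.4, 0.5, 0.5]
width: 0.0939
[0.59868321 0.17470845 0.15932852] [ 2.58588554e+00 -1.70645371e-03  1.31417059e+00] [0.44682437 0.21333395 0.27212283]
```

View pics/w1.png

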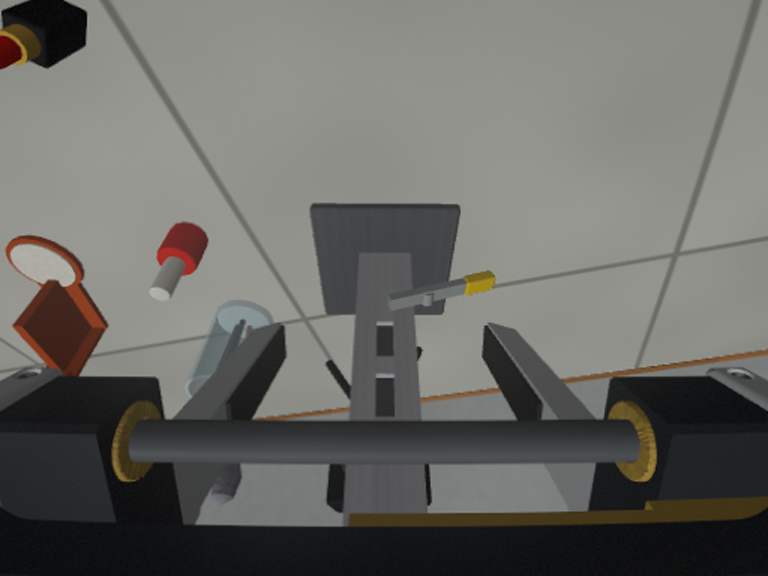

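The wrist view shows the post upside down, with the lower slot at about (384,340), the upper slot at (384,395) and the yellow tab at (481,282) (scaled by 1.5). Zooming in for precision.

Run:
```python
from h import *
im=np.load("w1.npy");crop(im,195,125,335,285,4.5 if 0 else 3.7,"w1c.png")
```

```text
(no output)
```

View pics/w1c.png

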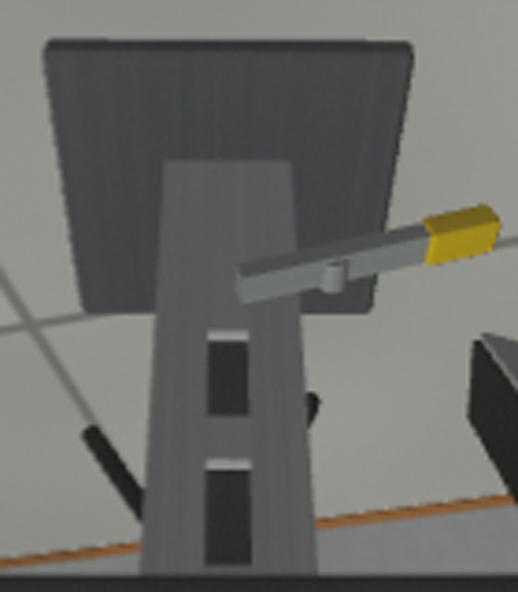

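Run:
```python
from h import *
import pickle;w=pickle.load(open("w1.pkl","rb"))
C=lambda p:(np.array(p,float)+.5)/3.7+[195,125]-.5
L=[([[163,160],[291,160]],.01),([[208,331],[248,331]],.086),([[208,415],[248,415]],.116),([[208,461],[250,461]],.130),([[206,566],[251,566]],.160),([[46,51],[411,51]],.01)]
obj=[];pix=[]
for p,z in L:
    P=w.plane(C(p),z);d=P[1]-P[0];print(z,P.mean(0).round(4),"w",np.linalg.norm(d).round(4),"psi",np.arctan2(-d[0],d[1]).round(3))
# PnP in post frame
O=np.array([[-20,-22,10],[-20,22,10],[-20,-6,86],[-20,6,86],[-20,-6,116],[-20,6,116],[-20,-6,130],[-20,6,130],[-20,-6,160],[-20,6,160]])/1e3
I=np.vstack([C(p) for p,_ in L[:5]])
ok,rv,tv=cv2.solvePnP(O,I,w.K,w.dist)
R=w.R@cv2.Rodrigues(rv)[0];t=w.R@tv[:,0]+w.eye
print("pnp origin",t.round(4),Ro.from_matrix(R).as_euler('xyz').round(3),"slotlow",(R@[-.02,0,.086]+t).round(4))
print((cv2.projectPoints(O,rv,tv,w.K,w.dist)[0][:,0]-I).round(2).tolist())
```

```text
0.01 [0.6698 0.1552 0.01  ] w 0.0447 psi -0.259
0.086 [0.6702 0.1553 0.086 ] w 0.0119 psi -0.259
0.116 [0.6698 0.1553 0.116 ] w 0.011 psi -0.259
0.13 [0.6708 0.1553 0.13  ] w 0.0112 psi -0.26
0.16 [0.6704 0.1552 0.16  ] w 0.0111 psi -0.26
0.01 [0.6256 0.1674 0.01  ] w 0.1155 psi -0.258
pnp origin [ 0.6902  0.1498 -0.0021] [-0.001  0.018 -0.26 ] slotlow [0.6724 0.1547 0.0843]
[[0.4, -0.11], [-0.32, -0.1], [-0.05, 0.05], [-0.02, 0.05], [-0.34, 0.35], [0.47, 0.35], [-0.49, -0.18], [0.18, -0.19], [-0.31, -0.1], [0.5, -0.12]]
```

Run:
```python
from h import *
R=goalR(-.364,np.radians(32))
to([.45,.15,.25],R);
p,R0=tcp()
print(R.inv().apply(np.array([.45,-.10,.25])-[.45,.15,.25])*1e3, R.inv().apply(np.array([.59,-.148,.145])-[.45,-.10,.25])*1e3)
print(R.inv().apply(np.array([.59,-.148,.145])-[.45,.15,.25])*1e3)
```

```text
shift in old frame mm [ -61.5  -69.  -149.7] | new frame [ -76.   -62.3 -145.9] | rotvec [-0.003 -0.058  0.09 ]
[-233.62006083   75.47945913   47.16480071] [  4.98704726  69.79832018 167.42856345]
[-228.63301358  145.27777931  214.59336416]
```

```bash
python3 -m handwheel '{"delta_pos":[[-20,-23,-50],[-20,-23,-50],[-21,-23,-50],[0,0,0],[-56,19,12],[-56,19,12],[-56,19,12],[-57,19,12]],"rotation":[[0,0,0],[0,0,0],[0,0,0],[-0.003,-0.058,0.09],[0,0,0],[0,0,0],[0,0,0],[0,0,0]],"claw":[-1,-1,-1,-1,-1,-1,-1,-1]}'
python3 - <<'E'
from h import *
to([.59,-.148,.145],goalR(-.364,np.radians(32)))
E
```

```text
time: 3.4
tool_pos: [0.4535, -0.0926, 0.2517]
ee_rot: [2.578, 0.001, 1.21]
wrist_force: [0.6, -0.3, -1.1]
width: 0.0939
shift in old frame mm [ -3.5  67.5 168.8] | new frame [ -3.2  68.4 168.5] | rotvec [ 0.005 -0.001  0.003]
```

```bash
python3 -m handwheel '{"delta_pos":[[-1,17,42],[-1,17,42],[-1,17,42],[0,17,42],[0,0,0],[0,0,0],[0,0,0],[0,0,0]],"rotation":[[0,0,0],[0,0,0],[0,0,0],[0,0,0],[0,0,0],[0,0,0],[0,0,0],[0,0,0]],"claw":[-1,-1,-1,-1,-1,-1,-1,-1]}'
python3 - <<'E'
from h import *
w=Cam("wrist");crop(w.img,0,0,512,384,1.5,"w2.png")
import pickle;pickle.dump(w,open("w2.pkl","wb"));print(tcp()[0])
E
```

```text
time: 4.4
tool_pos: [0.5898, -0.147, 0.1442]
ee_rot: [2.581, 0.001, 1.207]
wrist_force: [0.5, 0.6, -0.7]
width: 0.0938
[ 0.58978238 -0.14706417  0.14381937]
```

View pics/w2.png

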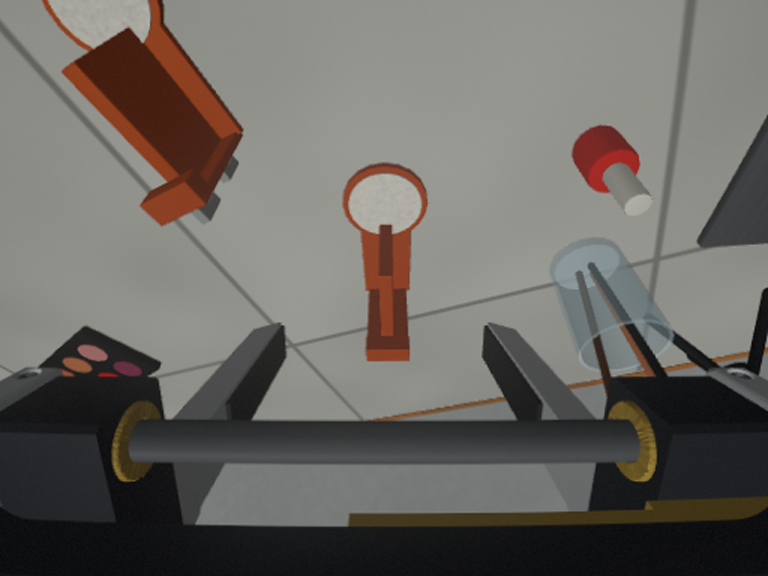

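The target bracket is well centred, with its dish at (385,200), rib along column 386 and pad at rows 349–361.

Run:
```python
from h import *
import pickle;w=pickle.load(open("w2.pkl","rb"));crop(w.img,215,100,300,250,4,"w2c.png")
```

```text
(no output)
```

View pics/w2c.png

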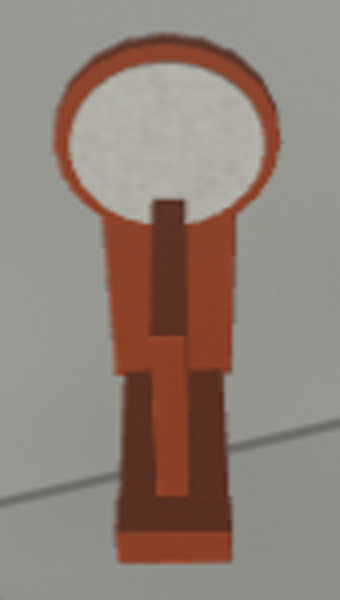

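Run:
```python
from h import *
import pickle;w=pickle.load(open("w2.pkl","rb"))
C=lambda p:(np.array(p,float)+.5)/4+[215,100]-.5
for n,p,z in [("padF x-16",[[117,532],[231,532]],.08),("padB x0",[[119,563],[231,562.5]],.08),("ribF x-80",[[150,335],[187,335]],.064),("ribB x-16",[[156,496],[188,496]],.064),("ribbot",[[152,200],[184,200]],.007),("tray end x-16?",[[116,374],[231,372]],.006)]:
    P=w.plane(C(p),z);d=P[1]-P[0];print(n,P.mean(0).round(4),"w",np.linalg.norm(d).round(4),"psi",np.arctan2(-d[0],d[1]).round(3))
hsv=cv2.cvtColor(w.img,cv2.COLOR_BGR2HSV);m=cv2.inRange(hsv,(0,0,130),(40,60,255))
m[:, :230]=0;m[:,285:]=0;m[:112]=0;m[158:]=0
P=w.plane(C([[70,140],[263,140],[165,62],[165,224]]),.006);print("dish",P.round(4).tolist(),P[:2].mean(0),P[2:].mean(0))
```

```text
padF x-16 [ 0.6831 -0.1805  0.08  ] w 0.0326 psi -0.363
padB x0 [ 0.6981 -0.1858  0.08  ] w 0.0333 psi -0.355
ribF x-80 [ 0.623  -0.1595  0.064 ] w 0.0094 psi -0.363
ribB x-16 [ 0.687  -0.1825  0.064 ] w 0.0096 psi -0.363
ribbot [ 0.6244 -0.1601  0.007 ] w 0.0093 psi -0.363
tray end x-16? [ 0.695  -0.1848  0.006 ] w 0.0393 psi -0.338
dish [[0.5959, -0.1784, 0.006], [0.6149, -0.1282, 0.006], [0.5825, -0.145, 0.006], [0.6332, -0.1643, 0.006]] [ 0.60540664 -0.15331594  0.006     ] [ 0.60783103 -0.15468246  0.006     ]
```

Run:
```python
from h import *
psi=-.348;R=goalR(psi,np.radians(32));f=np.array([np.cos(psi),np.sin(psi),0])
g=np.array([.698,-.1858,.05])-.05*f+.019*R.as_matrix()[:,2]
print(g);to(g,R)
```

```text
[ 0.6604621  -0.17218261  0.03388709]
shift in old frame mm [  1.8   5.2 133. ] | new frame [  0.5   5.4 133. ] | rotvec [ 0.001  0.01  -0.013]
```

```bash
python3 -m handwheel '{"delta_pos":[[0.5,5.5,0],[0,0,33],[0,0,33],[0,0,33],[0,0,34],[0,0,0],[0,0,0],[0,0,0]],"rotation":[[0,0.01,-0.013],[0,0,0],[0,0,0],[0,0,0],[0,0,0],[0,0,0],[0,0,0],[0,0,0]],"claw":[-1,-1,-1,-1,-1,-1,0.3,0.7]}'
python3 - <<'E'
from h import *
psi=-.348;to([ 0.6604621,-0.17218261,0.03388709],goalR(psi,np.radians(32)))
w=Cam("wrist");crop(w.img,0,0,512,384,1.5,"w3.png")
E
```

```text
time: 5.45
tool_pos: [0.6611, -0.1726, 0.0344]
ee_rot: [2.581, -0.0, 1.223]
wrist_force: [-0.1, -0.9, 0.2]
width: 0.0774
shift in old frame mm [ 0.2 -0.9  0. ] | new frame [ 0.2 -0.9  0. ] | rotvec [ 0.002 -0.     0.   ]
```

View pics/w3.png

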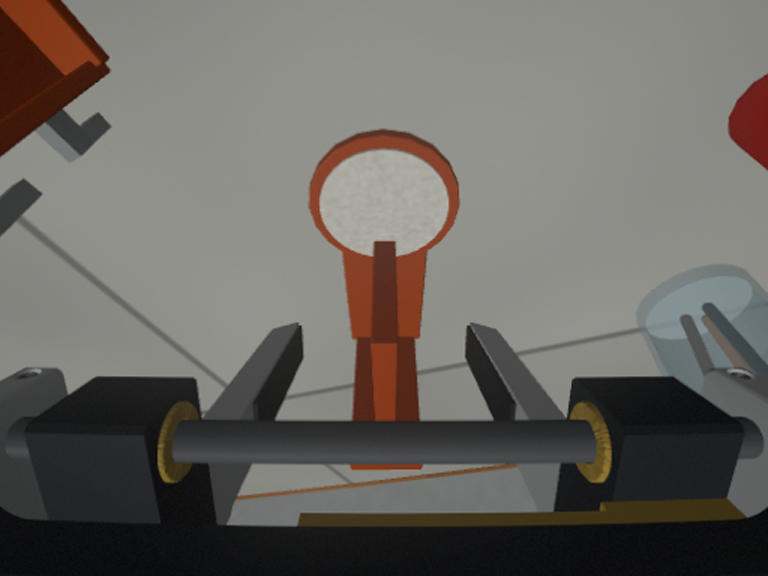

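Fingers straddle the rib with the rib centred (column 385), and the dish is straight up. Closing.

```bash
python3 -m handwheel '{"delta_pos":[[0,0,0],[0,0,0],[0,0,0],[0,0,0],[0,0,0],[0,0,0],[0,0,0],[0,0,0]],"rotation":[[0,0,0],[0,0,0],[0,0,0],[0,0,0],[0,0,0],[0,0,0],[0,0,0],[0,0,0]],"claw":[1,1,1,1,1,1,1,1]}'
python3 - <<'E'
from h import *
w=Cam("wrist");crop(w.img,0,0,512,384,1.5,"w4.png")
import pickle;pickle.dump(w,open("w4.pkl","wb"));print(tcp()[0],robot.get_obs()["ee_rot"],robot.get_obs()["width"])
E
```

```text
time: 6.5
tool_pos: [0.6604, -0.1723, 0.032]
ee_rot: [2.585, -0.0, 1.223]
wrist_force: [0.7, 0.1, -0.1]
width: 0.0097
[ 0.66035376 -0.17234001  0.03196774] [ 2.58466601e+00 -2.05884078e-04  1.22301859e+00] 0.010152565420187222
```

View pics/w4.png

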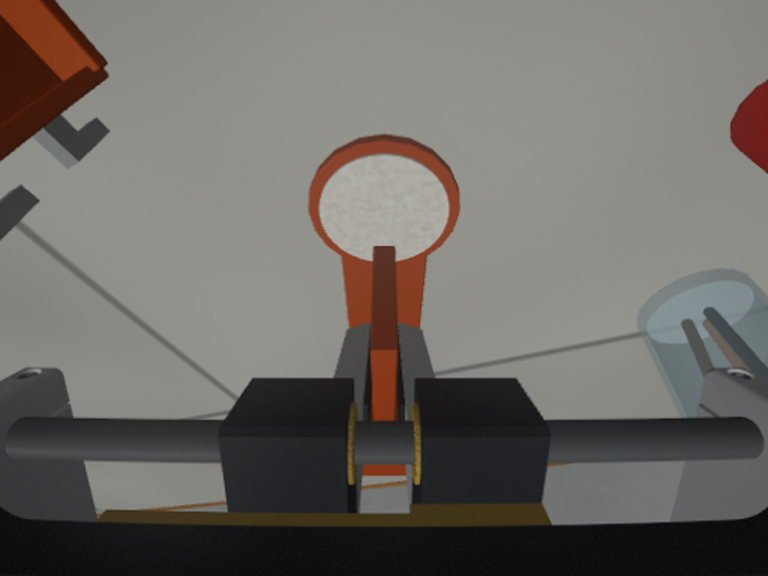

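Run:
```python
from h import *
p,R0=tcp();print(R0.inv().apply([0,0,200])) ; print(R0.inv().apply([-130,60,0]),R0.inv().apply([-60,300,0]))
```

```text
[ 4.11768153e-02  1.05715953e+02 -1.69776723e+02]
[  12.10271826 -121.10796104  -75.40812943] [ 261.59114948 -134.70451213  -83.81387072]
```

```bash
python3 -m handwheel '{"delta_pos":[[0,5,-8],[0,15,-25],[0,22,-35],[0,22,-35],[0,22,-35],[0,20,-32],[0,0,0],[0,0,0]],"rotation":[[0,0,0],[0,0,0],[0,0,0],[0,0,0],[0,0,0],[0,0,0],[0,0,0],[0,0,0]],"claw":[1,1,1,1,1,1,1,1]}'
python3 - <<'E'
from h import *
w=Cam("wrist");crop(w.img,0,0,512,384,1.5,"w5.png")
print(tcp()[0],robot.get_obs()["ee_rot"])
to([.50,.06,.25],goalR(-.26,.5566))
E
```

```text
time: 7.55
tool_pos: [0.6592, -0.172, 0.2295]
ee_rot: [2.589, -0.0, 1.223]
wrist_force: [0.3, 0.1, -3.5]
width: 0.0102
[ 0.65891626 -0.17193659  0.22835631] [ 2.59074838e+00 -1.14415420e-04  1.22294012e+00]
shift in old frame mm [ 163.9 -183.3 -138. ] | new frame [ 183.3 -169.6 -131. ] | rotvec [-0.006  0.046 -0.075]
```

View pics/w5.png

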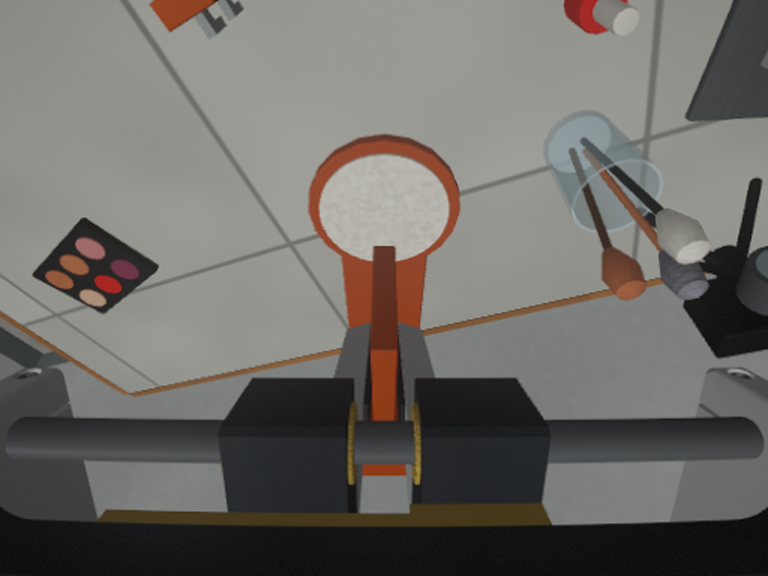

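The bracket hasn't shifted in the hand: the dish is still at (385,200), same as before the lift. I'll check the state, then carry it back and across.

```bash
python3 - <<'E'
from h import *
o=robot.get_obs();print(o["time"],o["tool_pos"],o["width"])
E
python3 -m handwheel '{"delta_pos":[[33,-37,-28],[33,-37,-28],[33,-37,-28],[33,-37,-28],[32,-35,-26],[0,0,0],[0,0,0],[0,0,0]],"rotation":[[0,0,0],[0,0,0],[0,0,0],[0,0,0],[0,0,0],[-0.006,0.046,-0.075],[0,0,0],[0,0,0]],"claw":[1,1,1,1,1,1,1,1]}'
python3 - <<'E'
from h import *
psi=-.26;f=np.array([np.cos(psi),np.sin(psi),0]);R=goalR(psi,.5566)
g=np.array([.670,.1553,0])-(.05+.04)*f+[0,0,.119]
to(g+[0,0,.06]-.03*f,R);to(g,R)
E
```

```text
7.6 [ 0.65891626 -0.17193659  0.22835631] 0.009822306985049269
time: 8.6
tool_pos: [0.5014, 0.0587, 0.251]
ee_rot: [2.581, 0.002, 1.308]
wrist_force: [1.3, 0.5, -2.7]
width: 0.0101
shift in old frame mm [136.8 -23.1  70.2] | new frame [136.7 -22.6  70.7] | rotvec [ 0.004  0.003 -0.001]
shift in old frame mm [137.  -29.5 137. ] | new frame [136.7 -28.9 137.5] | rotvec [ 0.004  0.003 -0.001]
```

```bash
python3 -m handwheel '{"delta_pos":[[34,-6,17.5],[34,-6,17.5],[34,-6,17.5],[34.5,-5,17.5],[0,-3,33],[0,-3,33],[0,0,0],[0,0,0]],"rotation":[[0.004,0.003,-0.001],[0,0,0],[0,0,0],[0,0,0],[0,0,0],[0,0,0],[0,0,0],[0,0,0]],"claw":[1,1,1,1,1,1,1,1]}'
python3 - <<'E'
from h import *
psi=-.26;f=np.array([np.cos(psi),np.sin(psi),0]);R=goalR(psi,.5566)
g=np.array([.670,.1553,0])-(.05+.04)*f+[0,0,.119]
to(g,R);print(tcp()[0],robot.get_obs()["ee_rot"])
w=Cam("wrist");crop(w.img,0,0,512,384,1.5,"w6.png")
s=Cam("scene");crop(s.img,260,165,420,384,2.7,"s6.png")
t=Cam("top");crop(t.img,125,90,265,210,5,"t6.png")
import pickle;pickle.dump((w,s,t),open("6.pkl","wb"))
E
```

```text
time: 9.6
tool_pos: [0.5833, 0.1789, 0.1228]
ee_rot: [2.582, -0.002, 1.312]
wrist_force: [0.9, 0.5, -0.9]
width: 0.01
shift in old frame mm [-0.6 -2.1  3.1] | new frame [-0.6 -2.1  3.2] | rotvec [ 0.003 -0.002 -0.   ]
[0.58329476 0.17894776 0.12279508] [ 2.58207786e+00 -1.73911018e-03  1.31173950e+00]
```

View pics/w6.png

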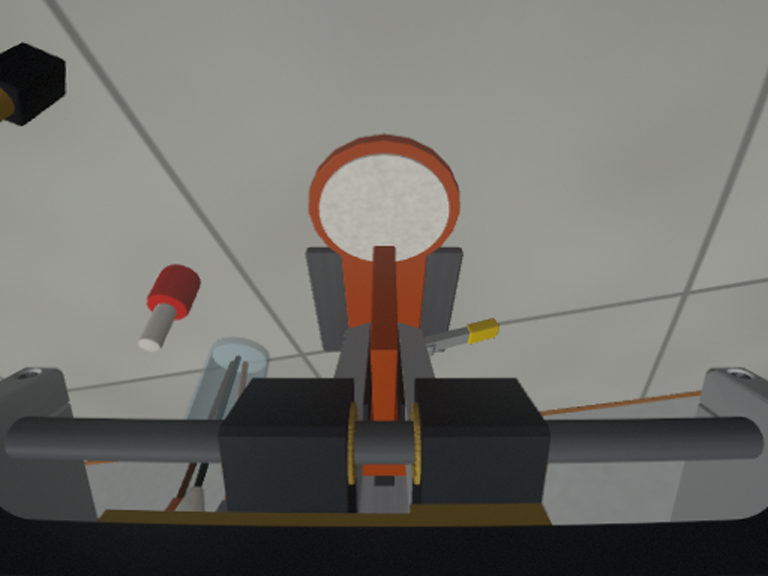

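View pics/t6.png

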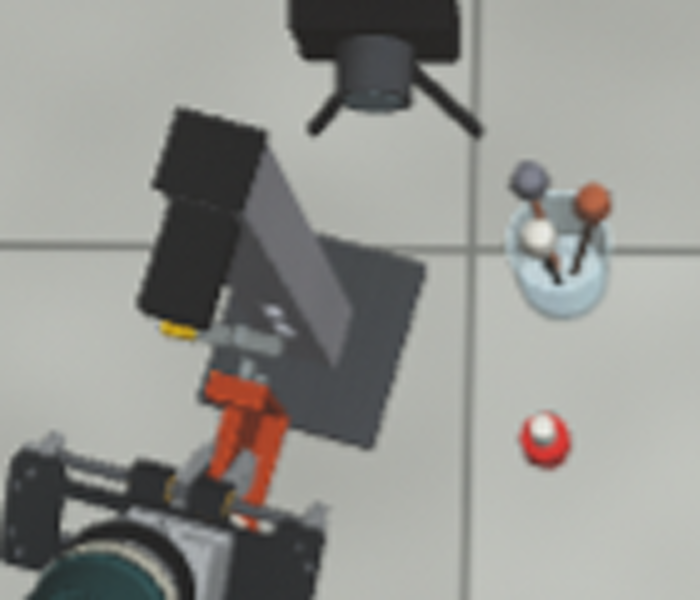

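View pics/s6.png

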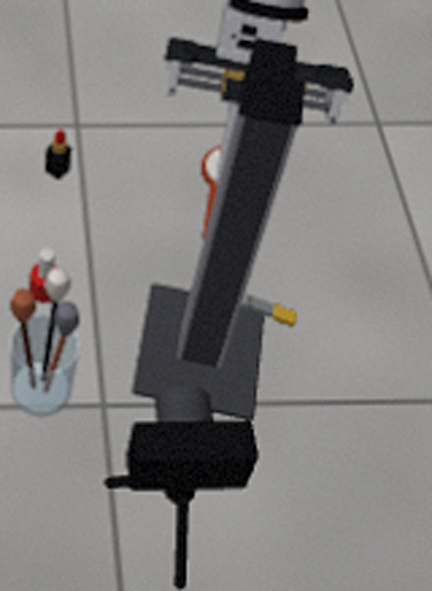

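Everything is aligned: the foot (307–461), bracket (385) and upper slot (about 384.5) share one centre column. Advancing to just in front of the slots.

```bash
python3 -m handwheel '{"delta_pos":[[-0.5,-2,3],[0,8.5,5.3],[0,8.5,5.3],[0,8.5,5.3],[0,0,0],[0,0,0],[0,0,0],[0,0,0]],"rotation":[[0.003,0,0],[0,0,0],[0,0,0],[0,0,0],[0,0,0],[0,0,0],[0,0,0],[0,0,0]],"claw":[1,1,1,1,1,1,1,1]}'
python3 - <<'E'
from h import *
psi=-.26;f=np.array([np.cos(psi),np.sin(psi),0]);R=goalR(psi,.5566)
g=np.array([.670,.1553,0])-(.02+.04)*f+[0,0,.119]
to(g,R);print(tcp()[0],robot.get_obs()["ee_rot"])
w=Cam("wrist");crop(w.img,200,120,320,360,2.4,"w7.png")
E
```

```text
time: 10.75
tool_pos: [0.6113, 0.1715, 0.1186]
ee_rot: [2.586, -0.001, 1.314]
wrist_force: [-0.2, -0.9, -2.6]
width: 0.0097
shift in old frame mm [-0.6  1.   0.2] | new frame [-0.6  1.   0.2] | rotvec [-0.001 -0.003  0.002]
[0.61126831 0.17153161 0.11861758] [ 2.58560698e+00 -1.27174295e-03  1.31371166e+00]
```

View pics/w7.png

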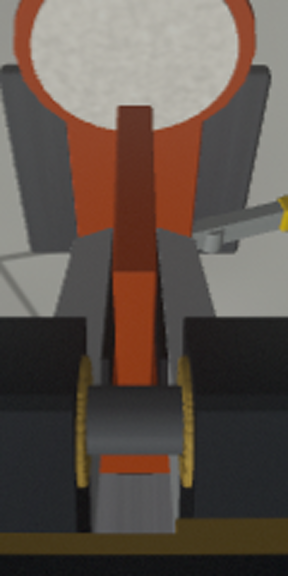

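```bash
python3 -m handwheel '{"delta_pos":[[-0.5,3,2],[0,2.5,1.6],[0,2.5,1.6],[0,2.5,1.6],[0,2.5,1.6],[0,2,1.3],[0,0,0],[0,0,0]],"rotation":[[0,-0.002,0.002],[0,0,0],[0,0,0],[0,0,0],[0,0,0],[0,0,0],[0,0,0],[0,0,0]],"claw":[1,1,1,1,1,1,1,1]}'
python3 - <<'E'
from h import *
psi=-.26;f=np.array([np.cos(psi),np.sin(psi),0]);R=goalR(psi,.5566)
g=np.array([.670,.1553,0])-(.0+.04)*f+[0,0,.119]
to(g,R);print(tcp()[0],robot.get_obs()["ee_rot"]);print(f@(g-tcp()[0]))
E
```

```text
time: 11.8
tool_pos: [0.6285, 0.1663, 0.1183]
ee_rot: [2.586, -0.001, 1.311]
wrist_force: [-0.2, -0.2, -2.1]
width: 0.0096
shift in old frame mm [-0.   2.9  0.9] | new frame [-0.   2.9  0.9] | rotvec [-0.001 -0.    -0.   ]
[0.62853966 0.1663459  0.11825256] [ 2.58569812e+00 -6.13565413e-04  1.31066324e+00]
0.0029065394596845457
```

At d≈3 mm there's no contact force, so the claws are inside the slots. Advancing to contact.

```bash
python3 -m handwheel '{"delta_pos":[[0,0.85,0.5],[0,0.85,0.5],[0,0.85,0.5],[0,0,0],[0,0,0],[0,0,0],[0,0,0],[0,0,0]],"rotation":[[0,0,0],[0,0,0],[0,0,0],[0,0,0],[0,0,0],[0,0,0],[0,0,0],[0,0,0]],"claw":[1,1,1,1,1,1,1,1]}'
python3 - <<'E'
from h import *
o=robot.get_obs();print(o["tool_pos"],o["wrist_force"],o["wrist_torque"])
w=Cam("wrist");crop(w.img,200,120,320,360,2.4,"w8.png")
t=Cam("top");crop(t.img,125,90,265,210,5,"t8.png")
E
```

```text
time: 12.8
tool_pos: [0.6304, 0.166, 0.1183]
ee_rot: [2.587, -0.001, 1.311]
wrist_force: [-6.9, 0.3, 1.4]
width: 0.0099
[0.63044014 0.16601704 0.11826131] [-6.88899279  0.31779956  1.41055926] [ 0.15109333  0.89552997 -0.15292915]
```

View pics/t8.png

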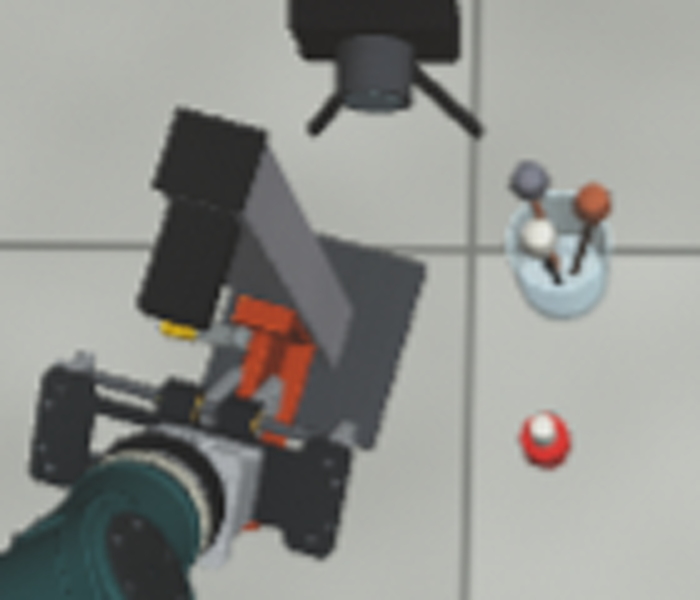

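View pics/w8.png

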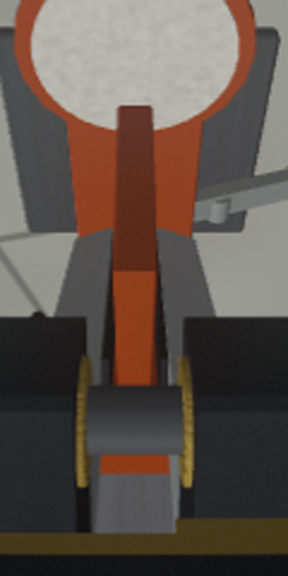

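Contact of about 7 N at the expected face position, so the bracket is flush. Backing off 0.7 mm and lowering.

```bash
python3 -m handwheel '{"delta_pos":[[0,-0.6,-0.4],[0,-0.5,0.85],[0,-0.5,0.85],[0,-0.5,0.85],[0,-0.5,0.85],[0,-0.5,0.85],[0,-0.5,0.85],[0,0,0]],"rotation":[[0,0,0],[0,0,0],[0,0,0],[0,0,0],[0,0,0],[0,0,0],[0,0,0],[0,0,0]],"claw":[1,1,1,1,1,1,1,1]}'
python3 - <<'E'
from h import *
o=robot.get_obs();print(o["tool_pos"],o["wrist_force"],o["wrist_torque"])
E
```

```text
time: 13.9
tool_pos: [0.6305, 0.1659, 0.1123]
ee_rot: [2.586, -0.001, 1.311]
wrist_force: [-5.1, 2.8, -1.0]
width: 0.0096
[0.63047053 0.1659325  0.11230992] [-5.09493052  2.76133556 -0.96200106] [ 0.19529793  0.83185634 -0.05400453]
```

```bash
python3 -m handwheel '{"delta_pos":[[0,-0.8,0.5],[0,-0.5,0.85],[0,-0.5,0.85],[0,-0.5,0.85],[0,-0.5,0.85],[0,-0.5,0.85],[0,0,0],[0,0,0]],"rotation":[[0,0,0],[0,0,0],[0,0,0],[0,0,0],[0,0,0],[0,0,0],[0,0,0],[0,0,0]],"claw":[1,1,1,1,1,1,1,1]}'
python3 - <<'E'
from h import *
o=robot.get_obs();print(o["tool_pos"],o["wrist_force"],o["wrist_torque"])
w=Cam("wrist");crop(w.img,0,0,512,384,1.5,"w9.png")
E
```

```text
time: 14.9
tool_pos: [0.6306, 0.166, 0.109]
ee_rot: [2.584, -0.001, 1.31]
wrist_force: [-12.3, 0.6, 9.4]
width: 0.0095
[0.63055199 0.1659532  0.1090089 ] [-12.27689556   0.62546238   9.38101146] [-0.06249665  1.30476125 -0.35858324]
```

View pics/w9.png

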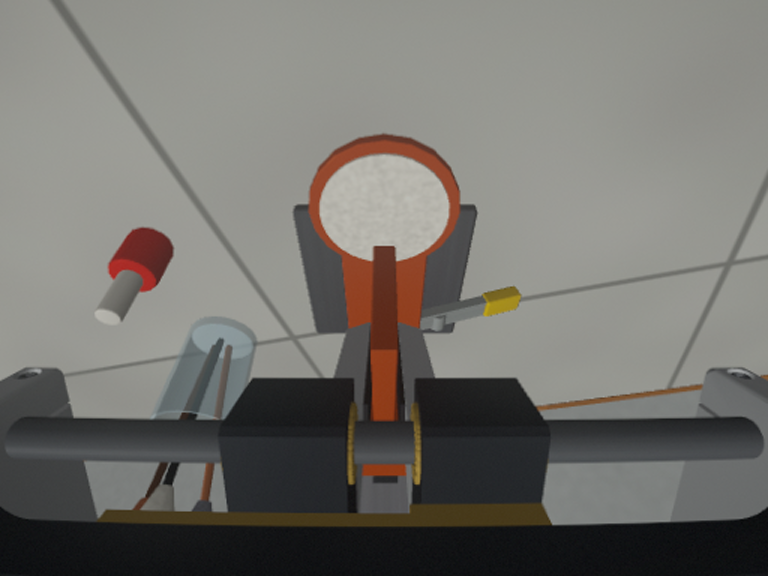

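Now on the rocker (about 12 N upward) at roughly 6 mm above home. Continuing to press in the grip.

```bash
python3 -m handwheel '{"delta_pos":[[0,-0.8,-0.5],[0,-0.5,0.85],[0,-0.5,0.85],[0,-0.5,0.85],[0,-0.5,0.85],[0,0,0],[0,0,0],[0,0,0]],"rotation":[[0,0,0],[0,0,0],[0,0,0],[0,0,0],[0,0,0],[0,0,0],[0,0,0],[0,0,0]],"claw":[1,1,1,1,1,1,1,1]}'
python3 - <<'E'
from h import *
o=robot.get_obs();print(o["tool_pos"],o["ee_rot"],o["wrist_force"],o["wrist_torque"])
E
```

```text
time: 15.95
tool_pos: [0.6304, 0.166, 0.1072]
ee_rot: [2.581, -0.001, 1.31]
wrist_force: [-15.5, -0.2, 14.1]
width: 0.0094
[0.63044679 0.16595646 0.10724078] [ 2.58145127e+00 -1.49999530e-03  1.30998260e+00] [-15.54845557  -0.16967617  14.13190906] [-0.45378316  1.29121736 -0.58382441]
```

Friction is building up, so I'll relax, release (the teeth are hooked at about 4–7 mm) and press on the pad as intended.

```bash
python3 -m handwheel '{"delta_pos":[[0,-0.6,-0.4],[0,0.5,-0.85],[0,0.5,-0.85],[0,0,0],[0,0,0],[0,0,0],[0,0,0],[0,0,0]],"rotation":[[0,0,0],[0,0,0],[0,0,0],[0,0,0],[0,0,0],[0,0,0],[0,0,0],[0,0,0]],"claw":[1,1,1,1,1,1,0.8,0.7]}'
python3 - <<'E'
from h import *
o=robot.get_obs();print(o["tool_pos"],o["ee_rot"],o["wrist_force"],o["width"])
E
```

```text
time: 16.95
tool_pos: [0.6303, 0.1663, 0.1059]
ee_rot: [2.583, -0.002, 1.311]
wrist_force: [0.5, -1.1, 0.7]
width: 0.0135
[0.63028328 0.16634526 0.10594477] [ 2.58270078e+00 -1.95618842e-03  1.31111051e+00] [ 0.45617136 -1.05812709  0.69214734] 0.013474658677587546
```

```bash
python3 -m handwheel '{"delta_pos":[[0,0,0],[0,0,0],[0,0,0],[0,0,0],[0,0,-20],[0,0,-20],[0,0,-20],[0,0,-20]],"rotation":[[0,0,0],[0,0,0],[0,0,0],[0,0,0],[0,0,0],[0,0,0],[0,0,0],[0,0,0]],"claw":[0.2,-0.1,-0.1,-0.1,-0.1,-0.1,-0.1,-0.1]}'
python3 - <<'E'
from h import *
o=robot.get_obs();print(o["tool_pos"],o["wrist_force"],o["width"])
w=Cam("wrist");crop(w.img,0,0,512,384,1.5,"w10.png")
import pickle;pickle.dump(w,open("w10.pkl","wb"))
E
```

```text
time: 17.95
tool_pos: [0.5878, 0.1776, 0.1755]
ee_rot: [2.583, -0.002, 1.311]
wrist_force: [-1.4, 1.5, -0.6]
width: 0.0518
[0.58776569 0.17761778 0.17552659] [-1.37279531  1.52355377 -0.55396538] 0.05184398774437347
```

View pics/w10.png

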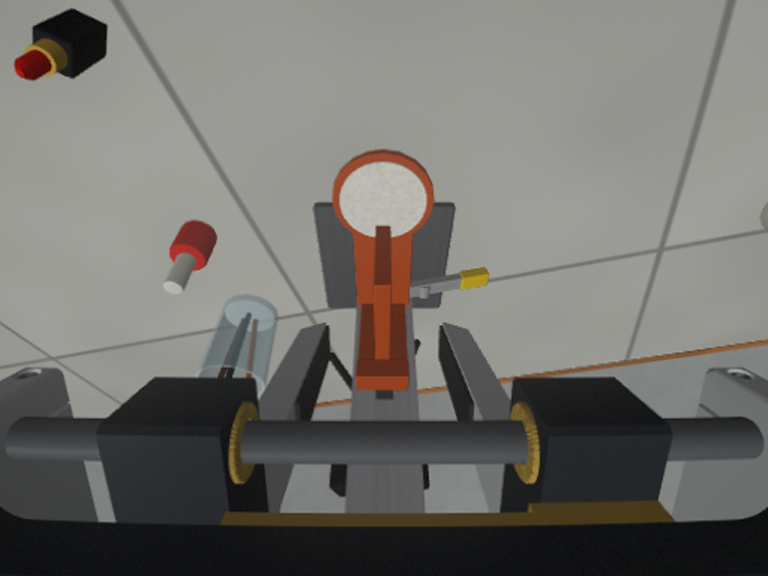

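The arm hangs on the post: the dish is at (382,200), the pad at rows 360–389, and the tab at (474,279). Next I'll measure the pad height.

Run:
```python
from h import *
import pickle;w=pickle.load(open("w10.pkl","rb"));w1=pickle.load(open("w1.pkl","rb"))
psi=-.26;f=np.array([np.cos(psi),np.sin(psi),0]);F=np.array([.670,.1553,0])
def onp(c,px,d):
    r=c.rays([px])[0];return c.eye+r*(((F+d*f-c.eye)@f)/(r@f))
for n,p,d in [("padback",[382/1.5,389/1.5],0),("padfront",[382/1.5,361/1.5],-.016),("tab",[488/1.5,272/1.5],-.01)]: print(n,onp(w,p,d).round(4))
print("tab0",onp(w1,[494/1.5,276/1.5],-.01).round(4))
crop(w.img,215,85,345,275,3,"w10c.png")
g=F-.012*f+[0,0,.16]
to(g,goalR(psi,.5566))
```

```text
padback [0.6696 0.154  0.1528]
padfront [0.6542 0.1581 0.1412]
tab [0.6824 0.2409 0.0516]
tab0 [0.6823 0.2404 0.0493]
shift in old frame mm [-1.6 51.6 54.8] | new frame [-1.4 51.9 54.6] | rotvec [ 0.005 -0.005 -0.002]
```

View pics/w10c.png

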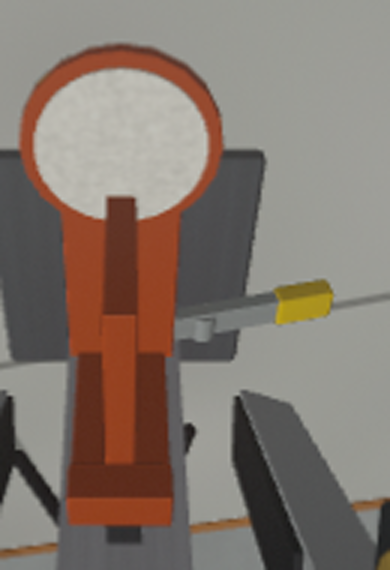

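```bash
python3 -m handwheel '{"delta_pos":[[0,0,0],[0,0,0],[0,0,0],[0,0,0],[0,0,0],[0,0,0],[0,0,0],[0,0,0]],"rotation":[[-0.09,0,0],[-0.086,0,0],[0,0,0],[0,0,0],[0,0,0],[0,0,0],[0,0,0],[0,0,0]],"claw":[1,1,1,1,1,1,1,1]}'
python3 - <<'E'
from h import *
psi=-.26;f=np.array([np.cos(psi),np.sin(psi),0]);F=np.array([.670,.1553,0])
g=F-.0075*f+[0,0,.18]
to(g,goalR(psi,.733));print(robot.get_obs()["width"],robot.get_obs()["joint_positions"].round(2))
R=tcp()[1];print(R.inv().apply(f*10),R.inv().apply([0,0,-10]))
E
```

```text
time: 19.0
tool_pos: [0.5884, 0.1769, 0.1726]
ee_rot: [2.41, -0.001, 1.31]
wrist_force: [1.1, 0.0, -0.6]
width: -0.0
shift in old frame mm [ 0.1 62.2 46. ] | new frame [ 0.1 62.1 46. ] | rotvec [-0.001 -0.    -0.001]
-2.925874022667493e-05 [ 0.45 -0.12  1.82 -0.57  0.93 -0.63]
[3.91125957e-03 7.43945420e+00 6.68240270e+00] [-5.84452631e-03 -6.68240037e+00  7.43945503e+00]
```

```bash
python3 -m handwheel '{"delta_pos":[[0,12,3],[0,13,11],[0,13,11],[0,12,10.5],[0,12,10.5],[0,0,0],[0,0,0],[0,0,0]],"rotation":[[0,0,0],[0,0,0],[0,0,0],[0,0,0],[0,0,0],[0,0,0],[0,0,0],[0,0,0]],"claw":[1,1,1,1,1,1,1,1]}'
python3 - <<'E'
from h import *
psi=-.26;f=np.array([np.cos(psi),np.sin(psi),0]);F=np.array([.670,.1553,0])
p=tcp()[0];print("x",(p-F)@f,"z",p[2],robot.get_obs()["wrist_force"])
w=Cam("wrist");crop(w.img,0,0,512,384,1.5,"w11.png")
E
```

```text
time: 20.0
tool_pos: [0.6623, 0.1575, 0.18]
ee_rot: [2.409, -0.001, 1.311]
wrist_force: [0.4, 0.6, 0.2]
width: 0.0003
x -0.008022984669166313 z 0.179996767777568 [0.44294696 0.55027408 0.17550879]
```

View pics/w11.png

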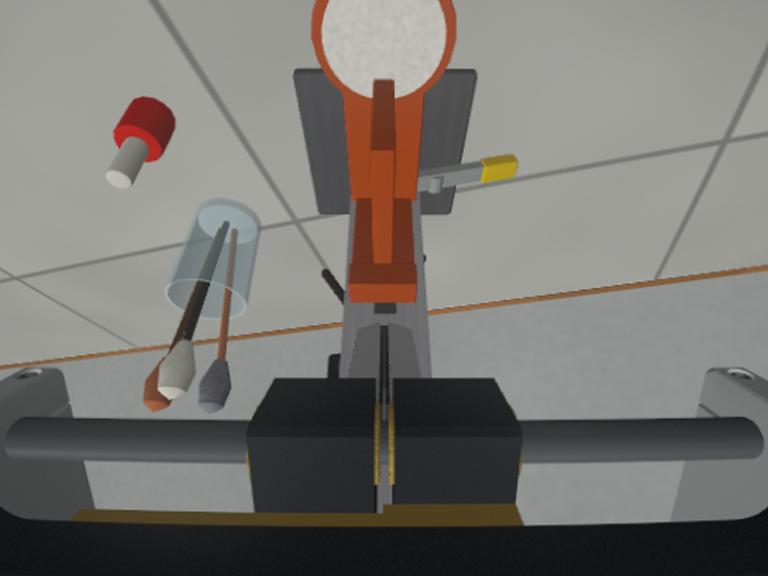

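Closed fingertips hover just above the pad, with no contact and the bracket centred (384). Descending.

```bash
python3 -m handwheel '{"delta_pos":[[0,-2.7,3],[0,-2.7,3],[0,-2,2.2],[0,-1.3,1.5],[0,-1.3,1.5],[0,-1.3,1.5],[0,0,0],[0,0,0]],"rotation":[[0,0,0],[0,0,0],[0,0,0],[0,0,0],[0,0,0],[0,0,0],[0,0,0],[0,0,0]],"claw":[1,1,1,1,1,1,1,1]}'
python3 - <<'E'
from h import *
psi=-.26;f=np.array([np.cos(psi),np.sin(psi),0]);F=np.array([.670,.1553,0])
p=tcp()[0];print("x",(p-F)@f,"z",p[2],robot.get_obs()["wrist_force"])
E
```

```text
time: 21.05
tool_pos: [0.6627, 0.1573, 0.163]
ee_rot: [2.409, -0.001, 1.311]
wrist_force: [0.2, 1.2, -0.6]
width: 0.0009
x -0.007591761327032619 z 0.1630163018846814 [ 0.23553564  1.17411165 -0.616068  ]
```

```bash
python3 -m handwheel '{"delta_pos":[[0,-1.3,1.5],[0,-1.3,1.5],[0,-1.3,1.5],[0,-0.7,0.8],[0,0,0],[0,0,0],[0,0,0],[0,0,0]],"rotation":[[0,0,0],[0,0,0],[0,0,0],[0,0,0],[0,0,0],[0,0,0],[0,0,0],[0,0,0]],"claw":[1,1,1,1,1,1,1,1]}'
python3 - <<'E'
from h import *
psi=-.26;f=np.array([np.cos(psi),np.sin(psi),0]);F=np.array([.670,.1553,0])
p=tcp()[0];print("x",(p-F)@f,"z",p[2],robot.get_obs()["wrist_force"])
w=Cam("wrist");crop(w.img,0,0,512,384,1.5,"w12.png")
E
```

```text
time: 22.05
tool_pos: [0.664, 0.1577, 0.1588]
ee_rot: [2.405, -0.003, 1.311]
wrist_force: [-1.9, 0.1, 5.7]
width: 0.0005
x -0.006384043940958427 z 0.158783454127085 [-1.86003842  0.0669846   5.73486549]
```

View pics/w12.png

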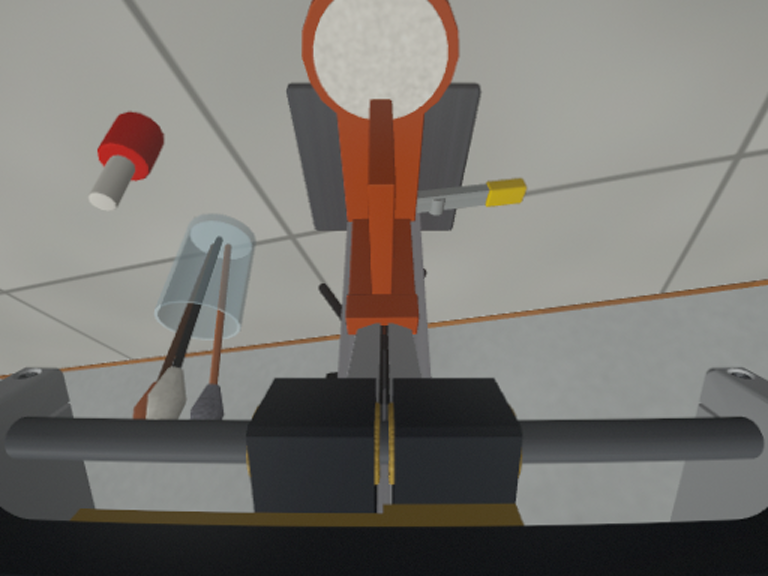

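```bash
python3 -m handwheel '{"delta_pos":[[0,-1.5,-0.5],[0,-0.7,0.75],[0,-0.7,0.75],[0,-0.7,0.75],[0,-0.7,0.75],[0,-0.7,0.75],[0,0,0],[0,0,0]],"rotation":[[0,0,0],[0,0,0],[0,0,0],[0,0,0],[0,0,0],[0,0,0],[0,0,0],[0,0,0]],"claw":[1,1,1,1,1,1,1,1]}'
python3 - <<'E'
from h import *
psi=-.26;f=np.array([np.cos(psi),np.sin(psi),0]);F=np.array([.670,.1553,0])
p=tcp()[0];print("x",(p-F)@f,"z",p[2],robot.get_obs()["wrist_force"])
E
```

```text
time: 23.1
tool_pos: [0.6636, 0.158, 0.1548]
ee_rot: [2.402, -0.003, 1.312]
wrist_force: [-0.8, 0.2, 7.2]
width: 0.0005
x -0.006908881852504723 z 0.15483251297147993 [-0.83067185  0.20395125  7.15690967]
```

```bash
python3 -m handwheel '{"delta_pos":[[0,-0.7,0.75],[0,-0.7,0.75],[0,-0.7,0.75],[0,-0.7,0.75],[0,0,0],[0,0,0],[0,0,0],[0,0,0]],"rotation":[[0,0,0],[0,0,0],[0,0,0],[0,0,0],[0,0,0],[0,0,0],[0,0,0],[0,0,0]],"claw":[1,1,1,1,1,1,1,1]}'
python3 - <<'E'
from h import *
psi=-.26;f=np.array([np.cos(psi),np.sin(psi),0]);F=np.array([.670,.1553,0])
p=tcp()[0];print("x",(p-F)@f,"z",p[2],robot.get_obs()["wrist_force"])
w=Cam("wrist");crop(w.img,0,0,512,384,1.5,"w13.png")
E
```

```text
time: 24.1
tool_pos: [0.6646, 0.1581, 0.1545]
ee_rot: [2.397, -0.005, 1.312]
wrist_force: [-6.3, -1.1, 14.0]
width: 0.0002
x -0.005907042914339469 z 0.1544742352120416 [-6.33917805 -1.11055889 13.99356182]
```

View pics/w13.png

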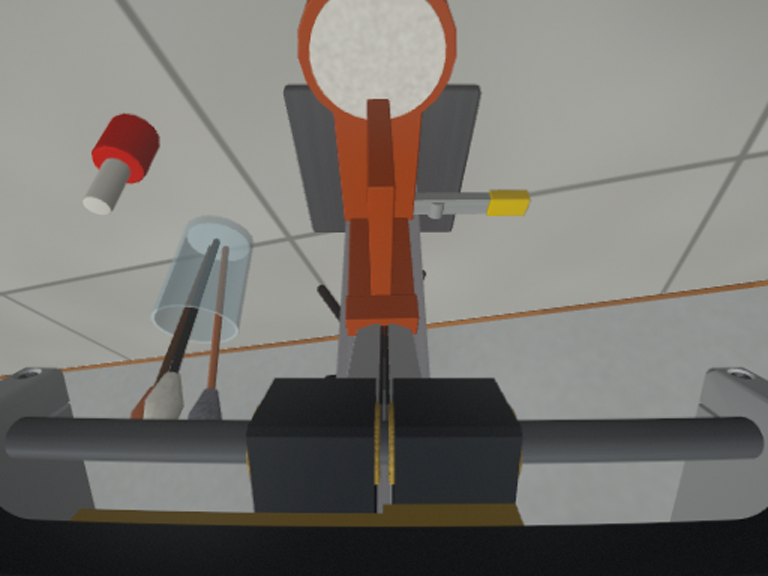

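```bash
python3 -m handwheel '{"delta_pos":[[0,-1.5,-0.7],[0,-0.7,0.75],[0,-0.7,0.75],[0,-0.7,0.75],[0,-0.7,0.75],[0,0,0],[0,0,0],[0,0,0]],"rotation":[[0,0,0],[0,0,0],[0,0,0],[0,0,0],[0,0,0],[0,0,0],[0,0,0],[0,0,0]],"claw":[1,1,1,1,1,1,1,1]}'
python3 - <<'E'
from h import *
psi=-.26;f=np.array([np.cos(psi),np.sin(psi),0]);F=np.array([.670,.1553,0])
p=tcp()[0];print("x",(p-F)@f,"z",p[2],robot.get_obs()["wrist_force"])
E
```

```text
time: 25.15
tool_pos: [0.665, 0.159, 0.1543]
ee_rot: [2.391, -0.007, 1.313]
wrist_force: [-9.2, -2.5, 21.6]
width: 0.0005
x -0.005810238942624549 z 0.15425468777453055 [-9.16889839 -2.45509545 21.6164001 ]
```

Hard stop at 21 N. Retreating up and back to inspect.

```bash
python3 -m handwheel '{"delta_pos":[[0,3,-4],[0,8,-9],[0,9,-9],[0,-20,-18],[0,-22,-19],[0,-22,-19],[0,0,0],[0,0,0]],"rotation":[[0,0,0],[0,0,0],[0,0,0],[0,0,0],[0,0,0],[0,0,0],[0.09,0,0],[0.086,0,0]],"claw":[1,1,1,1,1,1,1,1]}'
python3 - <<'E'
from h import *
import pickle
w=Cam("wrist");crop(w.img,0,0,512,384,1.5,"w14.png");crop(w.img,205,75,345,275,3,"w14c.png")
pickle.dump(w,open("w14.pkl","wb"));print(tcp()[0])
E
```

```text
time: 26.15
tool_pos: [0.5762, 0.1805, 0.1691]
ee_rot: [2.59, 0.0, 1.313]
wrist_force: [-0.3, 0.4, 0.5]
width: 0.0003
[0.57888361 0.18015623 0.17179292]
```

View pics/w14c.png

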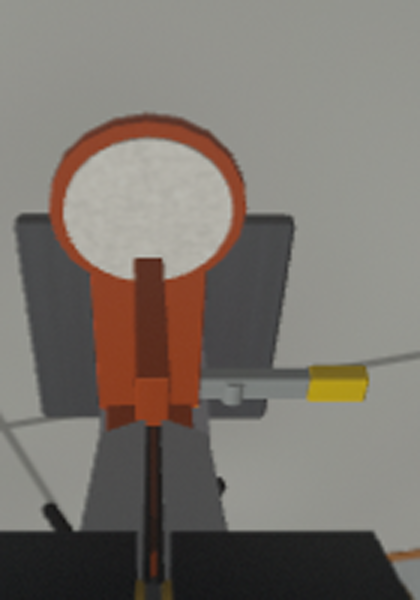

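View pics/w14.png

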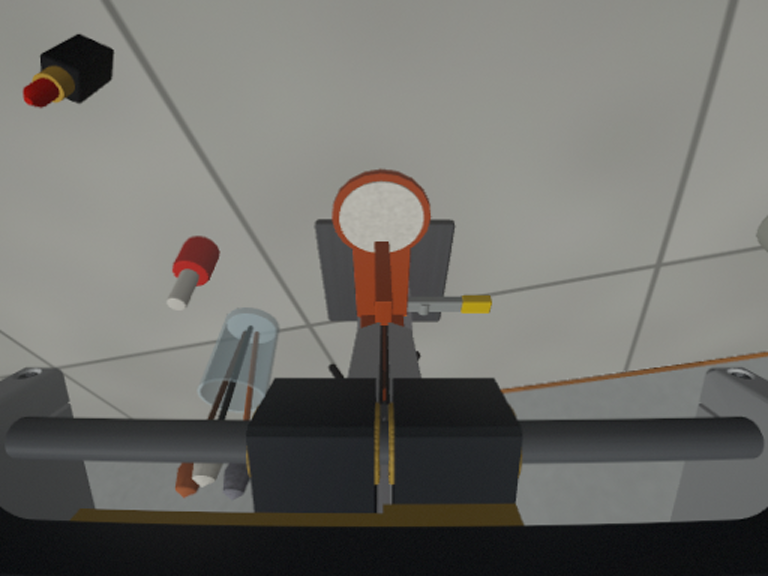

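```bash
python3 -m handwheel '{"delta_pos":[[0,5,-15],[0,5,-15],[0,0,0],[0,0,0],[0,0,0],[0,0,0],[0,0,0],[0,0,0]],"rotation":[[0,0,0],[0,0,0],[0,0,0],[0,0,0],[0,0,0],[0,0,0],[0,0,0],[0,0,0]],"claw":[1,-1,-1,-1,-1,-1,-1,-1]}'
python3 - <<'E'
from h import *
import pickle
w=Cam("wrist");crop(w.img,205,75,345,275,3,"w15c.png")
pickle.dump(w,open("w15.pkl","wb"));print(tcp()[0])
t=Cam("top");crop(t.img,125,90,265,210,5,"t15.png");s=Cam("scene");crop(s.img,260,165,420,384,2.7,"s15.png")
pickle.dump((t,s),open("15.pkl","wb"))
E
```

```text
time: 27.2
tool_pos: [0.5704, 0.1817, 0.2006]
ee_rot: [2.586, -0.0, 1.311]
wrist_force: [-0.2, -0.5, -0.1]
width: 0.067
[0.57046107 0.18173003 0.2007155 ]
```

View pics/w15c.png

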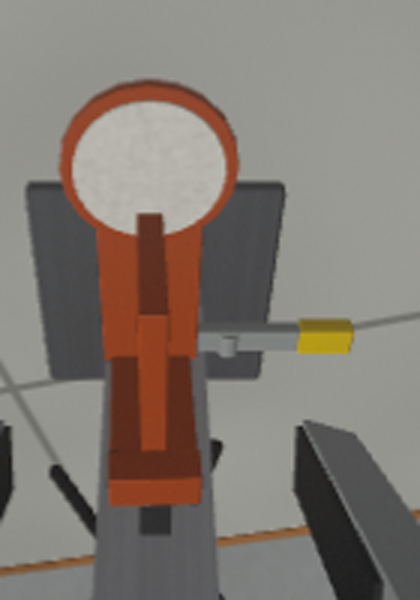

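View pics/t15.png

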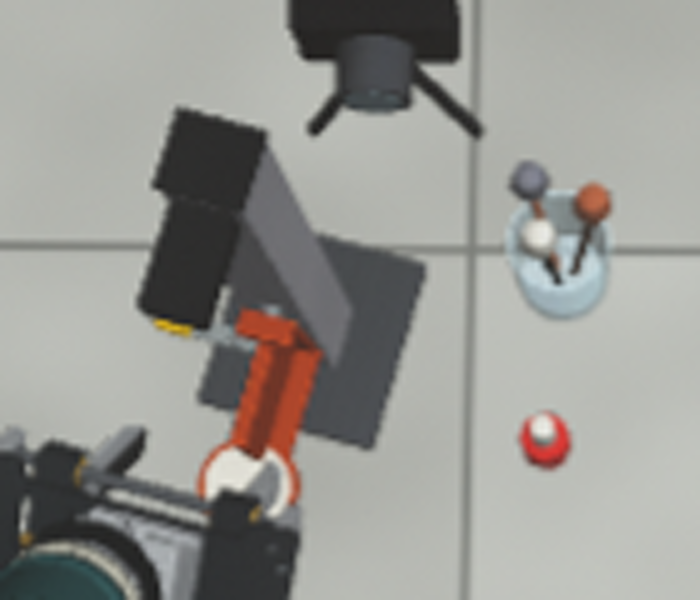

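View pics/s15.png

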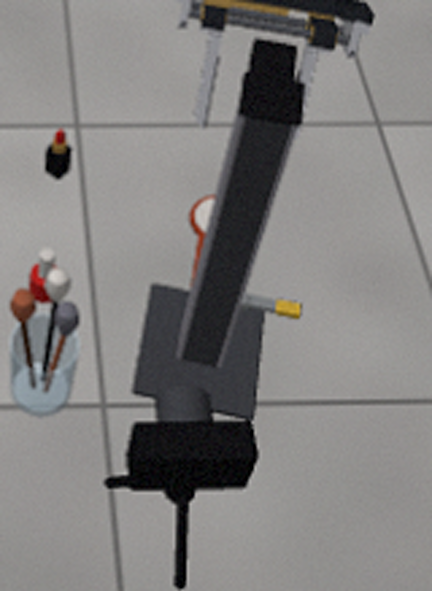

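Run:
```python
from h import *
import pickle;w=pickle.load(open("w15.pkl","rb"));w1=pickle.load(open("w1.pkl","rb"));w10=pickle.load(open("w10.pkl","rb"))
psi=-.26;f=np.array([np.cos(psi),np.sin(psi),0]);l=np.array([-f[1],f[0],0]);F=np.array([.670,.1553,0])
def onp(c,px,d):
    r=c.rays([px])[0];P=c.eye+r*(((F+d*f-c.eye)@f)/(r@f));return np.array([(P-F)@l,P[2]])
C1=lambda p:(np.array(p)+.5)/3.7+[195,125]-.5
C10=lambda p:(np.array(p)+.5)/3+[215,85]-.5
C15=lambda p:(np.array(p)+.5)/3+[205,75]-.5
for n,c,C,a,b in [("start",w1,C1,(432,263),(498,240)),("hung",w10,C10,(277,323),(331,308)),("now",w,C15,(301,353),(351,352))]:
    A=onp(c,C(a),-.012);B=onp(c,C(b),-.012);print(n,A.round(4),B.round(4),"slope",np.arctan2(*(B-A)[::-1]).round(3))
print("pad back hung",onp(w10,C10((120,525)),0),"now",onp(w,C15((155,504.)),0), "upper slot top now",onp(w,C15((155,535)),0),"hung",onp(w10,C10((124,543)),0))
print("dish",[w.plane([C15((149,167))],z).round(4) for z in(.076,.07)])
```

```text
start [0.0611 0.0698] [0.0828 0.0602] slope -0.417
hung [0.0602 0.0721] [0.0829 0.0639] slope -0.345
now [0.0616 0.0799] [0.0829 0.0794] slope -0.026
pad back hung [-0.00136956  0.15320557] now [-0.00019866  0.14668712] upper slot top now [-0.00023113  0.15995707] hung [-5.74816920e-05  1.59803445e-01]
dish [array([[0.5713, 0.1793, 0.076 ]]), array([[0.5752, 0.1782, 0.07  ]])]
```

Run:
```python
from h import *
import pickle;w=pickle.load(open("w15.pkl","rb"));t,s=pickle.load(open("15.pkl","rb"))
psi=-.26;f=np.array([np.cos(psi),np.sin(psi),0]);l=np.array([-f[1],f[0],0]);F=np.array([.670,.1553,0])
def onp(c,px,d):
    r=c.rays([px])[0];P=c.eye+r*(((F+d*f-c.eye)@f)/(r@f));return np.array([(P-F)@l,P[2]]).round(4)
C=lambda p:(np.array(p)+.5)/3+[205,75]-.5
print("dish",onp(w,C((149,168)),-.097),"rib front top",onp(w,C((152,315)),-.080),"rib front bottom z~6",onp(w,C((149,214)),-.080),"rib back top",onp(w,C((153,451)),-.016),"pad front",onp(w,C((155,478)),-.016),"pad back",onp(w,C((155,504)),0))
```

```text
dish [-0.0022  0.0698] rib front top [-0.0012  0.1274] rib front bottom z~6 [-0.0023  0.074 ] rib back top [-0.0009  0.1339] pad front [-0.0002  0.146 ] pad back [-0.0002  0.1467]
```

The readings fit the bracket being home (base z about 70 mm) with the free droop of about 2.5°, and the tab is clearly up. Backing off clear and taking a last look.

```bash
python3 -m handwheel '{"delta_pos":[[0,0,-30],[0,0,-30],[0,-15,-20],[0,-15,-20],[0,0,0],[0,0,0],[0,0,0],[0,0,0]],"rotation":[[0,0,0],[0,0,0],[0,0,0],[0,0,0],[0,0,0],[0,0,0],[0,0,0],[0,0,0]],"claw":[-1,-1,-1,-1,-1,-1,-1,-1]}'
python3 - <<'E'
from h import *
w=Cam("wrist");crop(w.img,0,0,512,384,1.5,"w16.png");t=Cam("top");crop(t.img,0,0,512,384,1.5,"t16.png")
E
```

```text
time: 28.35
tool_pos: [0.495, 0.2015, 0.2691]
ee_rot: [2.586, 0.0, 1.31]
wrist_force: [-0.0, 0.6, -0.2]
width: 0.094
```

View pics/w16.png

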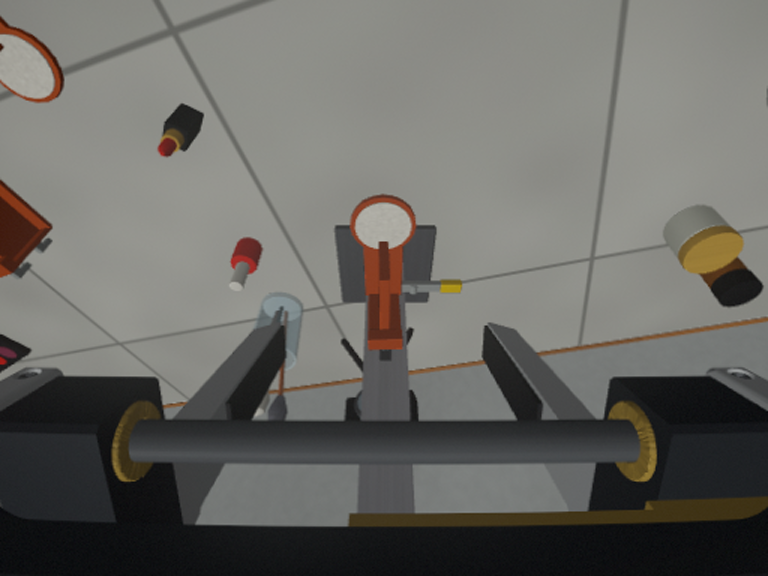

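View pics/t16.png

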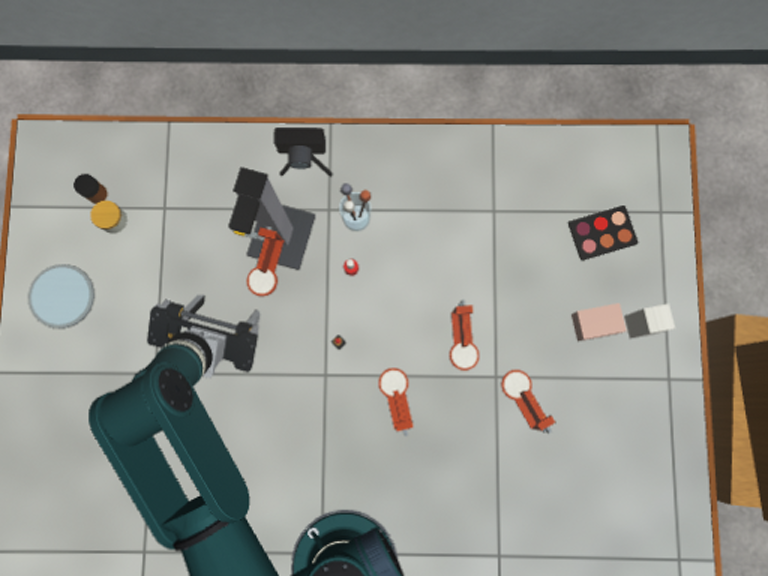

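The arm hangs on the post with the tab raised, and the three bystanders and the look-alikes are where they started. The robot is clear, so I'm handing in.

```bash
python3 -c "
from bench import robot
print(robot.close_job())"
```

```text
the job is handed in; nothing more can be done
None
```

The loose rust-red arm now hangs on the slotted post with the rocker tipped and the yellow tab up. I handed the job in at about 28.5 s, with the gripper open and clear of everything.

- **How it went:** I gripped the rib of the farthest arm with the tool leaned back 32° and put both claws through the slots level. I lowered it until the teeth hooked behind the face. Pressing in the grip stalled about 4–6 mm above home, so I let go there. I then pressed the pad with closed fingers, leaned back 42°, until it stopped moving at about 21 N.
- **Seated:** the last measurements fit the arm being home (base at about 70 mm) with about 2.5° of free droop.
- **Bystanders:** the lipstick, nail polish and brush cup look unmoved in the last pictures.
- **Disagreement:** I measured a rocker turn of about 0.39 rad and a tab rise of about 19 mm, against about 0.3 rad and 13 mm expected. It may be at its stop (0.38 rad), or my edge readings may be off.
- **Indirect reading:** the pad's back edge read 147 mm against 150. I put that down to the droop and did not check it another way.

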